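Fit the lantern's battery

TASK

Fit the larger of the two battery cells into the table lantern's open battery holder: press its flat end against the coil spring and roll the button end down past the retaining lip, so that the cell lies level and fully home with its button against the lipped stop, held by the spring. Do not squash the spring solid, and leave the smaller cell, the pepper mill and the spoon where they are.

Things in the scene. Friction and masses are not known exactly. Their poses are not given: they have to be found in the camera images.
- big_cell: the larger battery cell: grey cylinder with steel ends, 34 mm diameter, 61 mm long overall, 0.1 to 0.19 kg, lying level on the cell rest in either of its two places, button roughly to the robot's left. Origin: mid-length on its axis; +x along the axis to the button end (button 10 mm diameter, 2 mm proud, included in the 61 mm), -x to the flat end
- big_cell_button (a point): centre of the tip of the larger cell's button, 30.5 mm from the cell's origin along its +x
- small_cell: the smaller battery cell, same look, 26 mm diameter, 50 mm long, to be left on the rest. Origin mid-length on its axis, +x to its button
- cell_rest: white cell rest fixed to the table, plate 84 x 134 x 8 mm with two places 78 mm apart (at y = +39 and -39 mm), each between two low rails along x, 5 mm high and 25 mm apart inside, 50 mm long. Origin: centre of the underside
- holder: black base plate of the battery holder, fixed on the table, 134 x 62 x 10 mm. Origin: on the table under the bay's centre (plate from x = -81 to +53 mm); +x along the bay to the lipped stop (roughly to the robot's left), z up. On it sits a steel end frame carrying spring and stop, clamped anywhere from -6 to +6 mm along x from its nominal place; this offset is not reported: feel for it
- bay_floor (a point): centre of the bay floor, 10 mm above the table, axes as the holder. Two rails along x, 48 mm long, 5 mm high, 25 mm apart inside, centre the cell at y = 0; the seated cell's axis is 17 mm above the floor, its centre at x = 0 plus the frame's offset. Steel straps 3 mm high run beside the bay, 20.5 to 26.5 mm either side of the middle
- stop_nominal (a point): where the middle of the stop's face would be at zero frame offset: 30.5 mm from the bay's centre, 17 mm above the bay floor. The stop is 26 mm wide; its lip overhangs the bay by 6 mm towards the spring, underside 36 mm and top 39 mm above the bay floor
- plate_nominal (a point): where the front centre of the free spring plate would be at zero frame offset: x = -23.5 mm, 17 mm above the bay floor. The plate is an upright steel disc of 16 mm diameter facing +x. 23 mm behind it begins the grey spring housing, 42 mm wide, 24 mm deep, rising 30 mm above the bay floor
- spring (a joint): inward travel of the spring plate (m): 0 free, 0.022 hard stop; 600 N/m, no preload. A seated cell leaves it at 0.007. To roll past the lip it must be pressed in 0.012 to 0.017; beyond 0.0205 it is squashed solid. The plate's top is 14 mm below the lip's top, so a level cell above the lip misses it: tilt the cell 35 to 40 degrees and slide it in flat end first
- mill: wooden pepper mill, 56 mm diameter, 163 mm high, a bystander; origin at the centre of its underside
- spoon_1: spoon, 203 x 41 x 16 mm, lying between rest and holder, a bystander; origin at the centre of its underside
Mind the look-alikes: they are no part of the job. Leave any green or yellow look-alike of the big_cell alone.

How it is judged:
At the end, for the whole second after the job is handed in: The larger cell lies at rest in the bay, level and in line within 4 degrees, axis at seated height within 3 mm and centred within 4 mm, button towards the lipped stop (tip 21 to 40 mm from the bay's centre), with the spring held pressed in by 4 to 9.5 mm (seated: 7 mm) (z of big_cell in the frame of holder between 0.024 and 0.03 m and y of big_cell in the frame of holder between -0.004 and 0.004 m and x of big_cell_button in the frame of holder between 0.021 and 0.04 m and angle between the x axis of big_cell and the x axis of holder, either way round below 0.07 rad and value of joint spring between 0.004 and 0.0095 m and linear speed of big_cell below 0.01 m/s); the robot touches nothing.
It fails at once if the spring is squashed solid (pressed in more than 20.5 mm) (value of joint spring above 0.0205 m).
It fails at once if the smaller cell is moved more than 20 mm (distance of small_cell from where it was at the start of the episode above 0.02 m).
It fails at once if the pepper mill is moved more than 30 mm (distance of mill from where it was at the start of the episode above 0.03 m).
It fails at once if the spoon is moved more than 30 mm (distance of spoon_1 from where it was at the start of the episode above 0.03 m).
It also fails if it takes over 48 s, if anything falls off the work surface, if the arm or the gripper's body presses on something with over 40 N, if the wrist force passes 120 N, or if a joint passes its speed limit or range.

ROBOT

A 7-joint arm with a two-finger parallel gripper is mounted at the origin on the work surface; the furniture and walls round the work are solid. World frame = base frame: x ahead of the robot, y to its left, z up, the work surface at z = 0. Lengths are in m, angles in rad, forces in N, time in s.
With the tool pointing down it reaches from about 0.4 to 0.925 m from the base axis. Payload 4.1 kg.
Tool frame: the origin (TCP) lies at the very end of the fingers, on their centre line; the grasp point (between the pads) lies behind it (r.pinch_z is the z of the grasp point in the tool frame, in m); z points along the fingers, y is the line along which they close (so a half turn about z gives the same grasp; the last joint's range is limited). The gripper opens to 85 mm and grips with 20 to 120 N. Pads are 22 mm wide; open, the fingers measure 114 mm over their backs; the gripper's body (76 mm by 85 mm) begins 54 mm behind the grasp point. The pads swing forward as they close: fully open they stand 13 mm farther back than shut.
Start: joints at [-0.099, 0.398, 0.045, 1.537, -0.019, 1.207, -0.051], TCP at [0.65, 0, 0.231] pointing down, gripper open.
Joint ranges: [-2.82, 2.82], [-0.49, 2.23], [-1.37, 1.46], [0, 2.46], [-1.36, 4.5], [0.23, 2], [-2.94, 2.94]. Speed limits (rad/s): [2.57, 2.57, 3.14, 3.14, 3.14, 3.14, 3.14].

INTERFACE

Orientations are given as a unit quaternion [x, y, z, w].
In Python, from rig import monitor, vision, workorder, r gives the robot as it stands.
- The arm moves only by the tool carry_out, never from a script. Its argument "deltas" is a list of rows, each a list of 3 entries, a list of its own where there are three numbers: the shift along the tool's x, y, z in mm, then the turn, a rotation vector about the tool's x, y, z in degrees, then the closure in counts, from 0 (fully open) to 255 (shut). In form: [[[dx, dy, dz], [ax, ay, az], claw], ...]. A call has 1 to 10 rows; each row shifts and turns the commanded pose from where the row before left it, along the tool's axes as they then stand; what a row does not reach is not made up. A row lasts 1/12 s, in which the tool goes at most 41.7 mm and 7.16 degrees, less where a joint would pass 70% of its speed; a pose out of reach is approached as far as the arm can. A call with a gripper value outside its range is refused whole. The fingers move at their own pace and stop on an object; "squeeze" is the grip in N (left out, the last holds). Time passes only in rows, so rows that do not move let the fingers close. It gives the time, the measured TCP pose, the force, the opening and the grip force at its end, in the units of the state.
- monitor.get_state(): the state, without advancing time (a new reading comes with each control period).
- vision.snapshot(name): name is "scene" or "side" or "wrist"; returns (picture, depth): 400x640x3 uint8, blue, green, red; 400x640 float32, m along the optical axis (not along the pixel's ray), 0 where there is no reading.
- vision.calibration(name): a dict with "intrinsics" (3x3 intrinsics, pixels), "rvec" (rotation vector, rad) and "tvec" (3), from world to camera coordinates, as OpenCV has them. Camera axes: x right, y down, z forward; pixel columns grow to the right and rows downward; lengths in m; the calibration is good to about 2 mm. The wrist camera is an equidistant fisheye: a pixel r from the principal point sees the ray r / f radians off the axis. A picture is of the moment at which its call begins: read the wrist's pose just before it. calibration takes no time and is no camera call; for the wrist camera it gives the pose at the moment of the call.
- workorder.job_done(): hands the job in; it is judged then, once.
The state is a dict: "clock": time; "joint_pos": joint angles; "joint_vel": joint speeds; "joint_efforts": joint torques, N m; "tcp_pos": TCP position; "orientation": TCP orientation; "force": force on the tool from outside, world axes, zero at the start; "ft_torque": the same for the moment, N m; "finger_gap": finger opening in m; "finger_force": force on a finger pad.
Only numpy, scipy, OpenCV 4.12 (cv2) and the standard library are available. Lean on these libraries where they do the work, as an engineer would, in place of code of your own. Each camera call takes 0.05 s, during which the arm holds its last target. There are 200 camera calls.

## Working session

There is one attempt and no reset: what is moved stays moved. The work goes in short steps, Python scripts to look and compute and a tool call to move; the robot and the scene stay as the last step left them, time stands still between calls to the robot, and variables do not carry over. Pictures are saved under pics/ and viewed, at most 10 in all, crops included, and the job is handed in when it is done.

Besides the shell and the picture viewer there is one more tool, called after "Call:" in YAML: its name, and indented under it one key for each argument. carry_out: Moves the arm, as the interface text tells. Its arguments: {"type":"object","properties":{"deltas":{"type":"array","items":{"type":"array"}},"squeeze":{"type":"number"}},"required":["deltas"]}

```bash
mkdir -p pics; ls
cat > h.py <<'E'
import numpy as np, cv2
from rig import monitor, vision, workorder, r
from scipy.spatial.transform import Rotation as R
def snap(n):
    c=vision.calibration(n); p,d=vision.snapshot(n); return p,d,c
def pts(d,c):
    K=c['intrinsics'];K=np.array(K);Rm=cv2.Rodrigues(np.array(c['rvec'],float))[0];t=np.array(c['tvec'],float).ravel()
    v,u=np.indices(d.shape);X=np.stack([(u-K[0,2])/K[0,0]*d,(v-K[1,2])/K[1,1]*d,d],-1)
    return (X-t)@Rm
E
python3 - <<'E'
from h import *
for n in('scene','side'):
    p,d,c=snap(n); cv2.imwrite(f'pics/{n}0.png',p); np.savez(f'{n}0.npz',p=p,d=d,W=pts(d,c)); print(n,c)
print(monitor.get_state(), r.pinch_z)
E
```

```text
pics
scene {'intrinsics': array([[369.97825763,   0.        , 320.83094655],
       [  0.        , 369.97825763, 194.95051159],
       [  0.        ,   0.        ,   1.        ]]), 'rvec': array([ 1.93056025, -1.01929693,  0.53969551]), 'tvec': array([-0.38475465,  0.16426362,  0.66375216])}
side {'intrinsics': array([[512.12030554,   0.        , 316.84721007],
       [  0.        , 512.12030554, 196.27148452],
       [  0.        ,   0.        ,   1.        ]]), 'rvec': array([ 0.45858702, -2.74531407,  1.19859229]), 'tvec': array([0.35478929, 0.25085946, 1.1219566 ])}
{'clock': 0.1, 'joint_pos': array([-0.09896912,  0.39914537,  0.04505283,  1.53775433, -0.01871272,
        1.20691151, -0.05067525]), 'joint_vel': array([-1.00549298e-03, -2.84325964e-03, -1.07077106e-04, -3.49537006e-03,
       -1.20074251e-03,  2.95071989e-04, -3.26087589e-05]), 'joint_efforts': array([ 3.69826899e-03, -4.76260614e+01,  1.37053739e+00, -2.54949743e+01,
        1.21164820e-02,  5.01686634e-03, -1.94127927e-05]), 'tcp_pos': array([ 6.49425870e-01, -1.52012259e-06,  2.30349870e-01]), 'orientation': array([ 7.07076039e-01,  7.07136951e-01, -6.76122253e-04, -5.91530088e-04]), 'force': array([-0.65500134,  0.12074124, -0.21257143]), 'ft_torque': array([-0.05299609, -0.04628496, -0.03085563]), 'finger_force': 0.0, 'finger_gap': 0.0854852457515933} -0.0187
```

View pics/scene0.png

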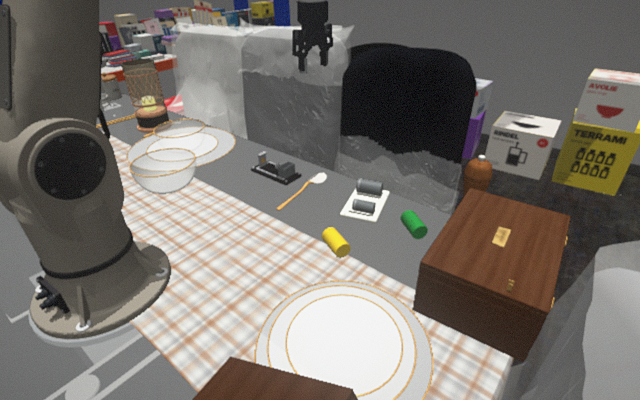

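View pics/side0.png

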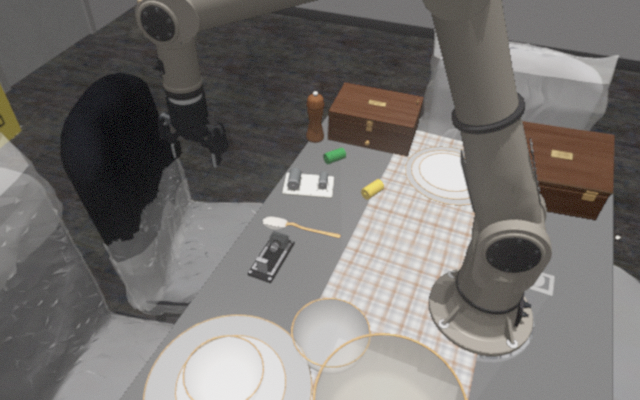

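The scene view shows two grey cells on the white rest at about (369,187) and (364,206), which in the side view are at (294,181) and (323,181). The black holder is at (276,171) in scene and (270,256) in side. The green and yellow cylinders at (414,224) and (337,241) are look-alikes. Next I'll measure these and check an enlarged crop.

Run:
```python
from h import *
S=np.load('scene0.npz');D=np.load('side0.npz')
a=cv2.resize(S['p'][140:230,240:400],None,fx=5,fy=5,interpolation=cv2.INTER_CUBIC)[:, :800]
b=cv2.resize(D['p'][165:285,240:345],None,fx=5,fy=5,interpolation=cv2.INTER_CUBIC)
cv2.imwrite('pics/crop_s.png',a);cv2.imwrite('pics/crop_d.png',b)
for n,Z,(x0,y0,x1,y1),(hx0,hy0,hx1,hy1) in(('scene',S,(335,170,395,225),(245,148,305,186)),('side',D,(278,165,340,200),(245,228,298,282))):
    p=Z['p'].astype(int);W=Z['W']
    m=np.zeros(p.shape[:2],bool);m[y0:y1,x0:x1]=1
    w=m&(p.min(2)>150)&(W[...,2]>-.01)&(W[...,2]<.02)
    q=W[w];print(n,'rest',w.sum(),q.mean(0).round(4),np.median(q[:,2]).round(4))
    rc=cv2.minAreaRect((q[:,:2]*1000).astype(np.float32));print(rc)
    g=m&(W[...,2]>.018)&(W[...,2]<.08)&(p.max(2)<200)
    k,l,st,ce=cv2.connectedComponentsWithStats(g.astype(np.uint8))
    for i in range(1,k):
        if st[i,4]>15:
            q=W[l==i];print(' cell',st[i],ce[i].round(1),q.mean(0).round(4),q.min(0).round(4),q.max(0).round(4),cv2.minAreaRect((q[:,:2]*1000).astype(np.float32)))
    m[:]=0;m[hy0:hy1,hx0:hx1]=1
    g=m&(W[...,2]>.005)&(W[...,2]<.08)
    q=W[g];print(' holder',len(q),q.mean(0).round(4),q.min(0).round(4),q.max(0).round(4),cv2.minAreaRect((q[:,:2]*1000).astype(np.float32)))
    g&=(W[...,2]>.03);q=W[g]
    k,l,st,ce=cv2.connectedComponentsWithStats(g.astype(np.uint8))
    for i in range(1,k):
        if st[i,4]>5:
            q=W[l==i];print('  tall',st[i],q.mean(0).round(4),q.min(0).round(4),q.max(0).round(4))
```

```text
scene rest 662 [ 0.4671 -0.267   0.0111] 0.0112
((483.610595703125, -258.44366455078125), (134.23570251464844, 84.2168197631836), 13.598209381103516)
 cell [356 178  27  17 358] [369.  185.9] [ 0.5135 -0.2506  0.0353] [ 0.4996 -0.2778  0.0181] [ 0.5419 -0.2182  0.0467] ((517.8220825195312, -248.15867614746094), (30.134899139404297, 60.469749450683594), 19.2833309173584)
 cell [352 199  23  14 231] [363.1 205.3] [ 0.4411 -0.2757  0.03  ] [ 0.4306 -0.2975  0.0181] [ 0.4587 -0.2511  0.0389] ((442.4570617675781, -274.6322326660156), (18.326637268066406, 48.14848709106445), 18.947301864624023)
 holder 910 [0.478  0.0136 0.0204] [ 0.4025 -0.0985  0.005 ] [0.5928 0.1994 0.0548] ((511.2452697753906, 44.509674072265625), (282.6060485839844, 154.03717041015625), 47.76044845581055)
  tall [258 151   9  11  68] [0.4838 0.0639 0.0424] [0.4712 0.0567 0.0305] [0.4982 0.0696 0.0548]
  tall [275 161  20  13 158] [ 0.4746 -0.0251  0.039 ] [ 0.457  -0.0398  0.0301] [0.4998 0.0096 0.0452]
side rest 772 [ 0.4785 -0.2537  0.0083] 0.0085
((488.4357604980469, -264.275146484375), (139.55133056640625, 104.439
[... 169 characters left out ...]
25, -245.47378540039062), (32.42296600341797, 65.92086791992188), 14.956406593322754)
 cell [317 171  11  18 147] [322.4 179.5] [ 0.4481 -0.2667  0.0304] [ 0.4328 -0.2998  0.0183] [ 0.4669 -0.2435  0.038 ] ((449.8643493652344, -272.8967590332031), (25.086158752441406, 56.43242263793945), 11.202903747558594)
 holder 1276 [0.4797 0.0228 0.0194] [ 0.4189 -0.0813  0.005 ] [0.568  0.0851 0.0535] ((489.14813232421875, 5.1257476806640625), (116.35210418701172, 170.34005737304688), 24.206296920776367)
  tall [269 231  19  20 208] [ 0.4794 -0.0185  0.0382] [ 0.4596 -0.0387  0.0301] [0.5021 0.0112 0.0447]
  tall [256 257  12  12  98] [0.4857 0.0649 0.0436] [0.4722 0.0557 0.0305] [0.4996 0.0703 0.0535]
```

View pics/crop_s.png

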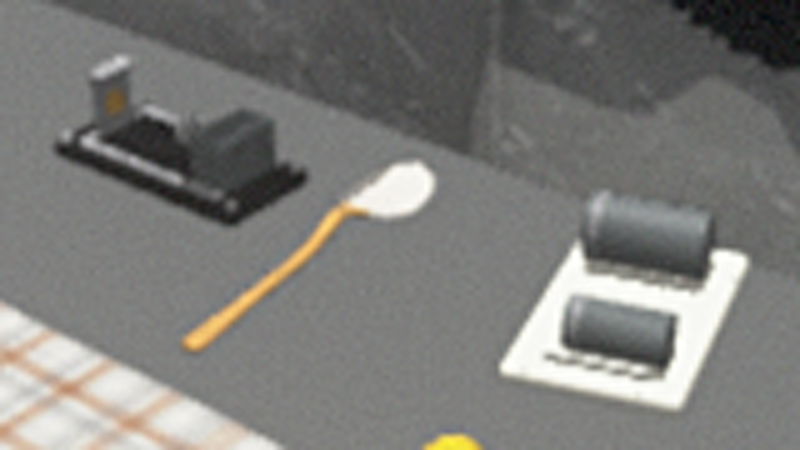

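View pics/crop_d.png

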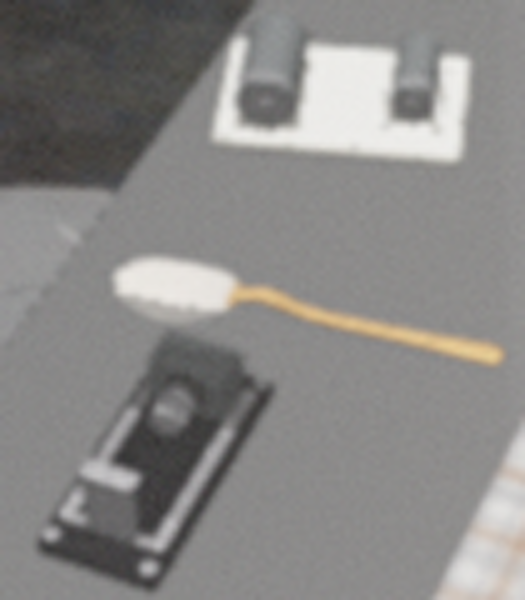

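The big cell is the one at scene (370,187), crop (649,238): it is visibly larger, about 60 x 32 mm with its top at 44 mm. The other grey cell, at (363,205), measures 48 mm with its top at 38 mm, so it is the small one. The button, the dimple at (265,103) in the side crop, faces the robot's left. In the same crop the stop is at (105,500) and the housing and plate are at (180,390). I'll get wrist views of the holder and then the cell.

Call:
carry_out:
  deltas:
    - [[4,-34,0],[0,0,0],0]
    - [[4,-34,0],[0,0,0],0]
    - [[4,-34,0],[0,0,0],0]
    - [[4,-34,0],[0,0,0],0]
    - [[4,-34,0],[0,0,0],0]
    - [[0,0,0],[0,0,0],0]
    - [[0,0,0],[0,0,0],0]

```text
clock: 0.68
tcp_pos: [0.4784, 0.0201, 0.2312]
orientation: [0.707, 0.707, -0.0, -0.0]
force: [0.4, -0.9, -0.1]
finger_gap: 0.0851
finger_force: 0.0
```

```bash
cat >> h.py <<'E'
def wpts(d,c):
    K=np.array(c['intrinsics']);Rm=cv2.Rodrigues(np.array(c['rvec'],float))[0];t=np.array(c['tvec'],float).ravel()
    v,u=np.indices(d.shape);a=(u-K[0,2])/K[0,0];b=(v-K[1,2])/K[1,1];th=np.hypot(a,b)+1e-9
    s=np.tan(np.minimum(th,1.4))/th
    return (np.stack([a*s*d,b*s*d,d],-1)-t)@Rm
def topdown(W,p,cx,cy,half=.1,res=.0005,zmin=-.01,zmax=.08):
    "orthographic top view: highest point per cell; rows = +x up, cols = -y right"
    n=int(2*half/res);q=W.reshape(-1,3);c=p.reshape(-1,3)
    i=((cx+half-q[:,0])/res).astype(int);j=((cy+half-q[:,1])/res).astype(int)
    ok=(i>=0)&(i<n)&(j>=0)&(j<n)&(q[:,2]>zmin)&(q[:,2]<zmax)
    o=np.argsort(q[ok,2]);im=np.zeros((n,n,3),np.uint8);im[i[ok][o],j[ok][o]]=c[ok][o];return im
E
python3 - <<'E'
from h import *
s=monitor.get_state();print(s['clock'],s['tcp_pos'],s['orientation'],s['force'])
p,d,c=snap('wrist');W=wpts(d,c);np.savez('w1.npz',p=p,d=d,W=W,**{k:c[k] for k in c});cv2.imwrite('pics/w1.png',p);print(c['intrinsics'],(d>0).mean())
E
```

```text
0.6833 [0.47844054 0.02013507 0.23117835] [ 7.06786148e-01  7.07427258e-01 -9.51883097e-05 -7.98598373e-05] [ 0.41409422 -0.92057442 -0.10617555]
[[309.70691629   0.         321.09553676]
 [  0.         309.70691629 201.06255922]
 [  0.           0.           1.        ]] 0.98710546875
```

View pics/w1.png

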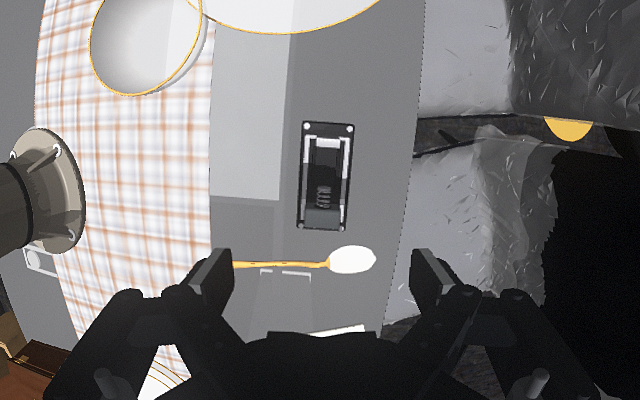

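The wrist view shows the holder at (325,175), with the stop and lip at (328,143) and the coil and plate at (324,195). The housing is at (323,217) and the spoon at (310,262).

Run:
```python
from h import *
Z=np.load('w1.npz');W=Z['W'];p=Z['p'].astype(int);d=Z['d']
m=np.zeros(d.shape,bool);m[112:238,290:365]=1
print('table z',np.median(W[100:112,310:340,2]),np.median(W[236:244,300:340,2]))
for lo,hi,n in((.006,.016,'plate'),(.006,.07,'all'),(.034,.044,'housing'),(.045,.055,'lip')):
    g=m&(W[...,2]>lo)&(W[...,2]<hi);q=W[g]
    k,l,st,ce=cv2.connectedComponentsWithStats(g.astype(np.uint8))
    for i in range(1,k):
        if st[i,4]>12:
            q=W[l==i];print(n,st[i],'z',np.median(q[:,2]).round(4),q.min(0).round(4),q.max(0).round(4),cv2.minAreaRect((q[:,:2]*1000).astype(np.float32)))
```

```text
table z -0.00016546710572805178 9.21901915003019e-05
plate [ 296  120   59  111 4172] z 0.0102 [ 0.447  -0.0527  0.0061] [0.5173 0.0837 0.0159] ((482.23480224609375, 15.069007873535156), (134.73008728027344, 63.08679962158203), 86.40904235839844)
all [ 296  120   59  111 5499] z 0.0109 [ 0.447  -0.0527  0.0061] [0.5173 0.0837 0.051 ] ((482.23480224609375, 15.069007873535156), (134.73008728027344, 63.08679962158203), 86.40904235839844)
housing [319 188   9   5  25] z 0.0349 [0.4762 0.0034 0.0342] [0.4852 0.0082 0.0361] ((481.105224609375, 5.983349323272705), (4.534233093261719, 9.099272727966309), 79.3746337890625)
housing [303 205  38  25 740] z 0.0397 [ 0.4577 -0.0399  0.0341] [ 0.5003 -0.0119  0.0421] ((479.20660400390625, -25.379852294921875), (26.967700958251953, 42.20779037475586), 85.23516845703125)
lip [316 138  25  10 223] z 0.0489 [0.4732 0.0556 0.0452] [0.4984 0.0653 0.051 ] ((485.7688293457031, 60.43938446044922), (9.594839096069336, 25.257925033569336), 89.52986145019531)
```

Call:
carry_out:
  deltas:
    - [[-35,4,0],[0,0,-2],0]
    - [[-35,4,0],[0,0,-2],0]
    - [[-35,4,0],[0,0,-2],0]
    - [[-35,4,0],[0,0,-2],0]
    - [[-35,4,0],[0,0,-2],0]
    - [[-35,4,0],[0,0,-2],0]
    - [[-35,4,0],[0,0,-2],0]
    - [[-30,4,0],[0,0,0],0]
    - [[0,0,0],[0,0,0],0]
    - [[0,0,0],[0,0,0],0]

```text
clock: 1.57
tcp_pos: [0.5453, -0.2511, 0.2305]
orientation: [0.617, 0.787, -0.001, 0.0]
force: [0.4, 1.2, -0.5]
finger_gap: 0.0853
finger_force: 0.0
```

Run:
```python
from h import *
s=monitor.get_state();print(s['clock'],s['tcp_pos'],R.from_quat(s['orientation']).as_matrix().round(3).tolist())
p,d,c=snap('wrist');W=wpts(d,c);np.savez('w2.npz',p=p,d=d,W=W)
m=(np.abs(W[...,0]-.484)<.1)&(np.abs(W[...,1]+.258)<.08)
v,u=np.nonzero(m);y0,y1,x0,x1=v.min(),v.max(),u.min(),u.max();print(y0,y1,x0,x1)
cv2.imwrite('pics/w2.png',cv2.resize(p[y0:y1,x0:x1],None,fx=3,fy=3)[:600,:800])
g=m&(W[...,2]>.004)&(W[...,2]<.013)&(p.min(2)>130)
q=W[g];print('rest',len(q),np.median(q[:,2]),cv2.minAreaRect((q[:,:2]*1000).astype(np.float32)))
g=m&(W[...,2]>.02)&(W[...,2]<.06)
k,l,st,ce=cv2.connectedComponentsWithStats(g.astype(np.uint8))
for i in range(1,k):
    if st[i,4]>60:
        q=W[l==i];print('cell',st[i],np.percentile(q[:,2],98).round(4),cv2.minAreaRect((q[:,:2]*1000).astype(np.float32)))
        t=q[q[:,2]>np.percentile(q[:,2],98)-.004];print('  top strip',t.mean(0).round(4),cv2.minAreaRect((t[:,:2]*1000).astype(np.float32)))
```

```text
1.5667 [ 0.54534992 -0.25108141  0.23053463] [[-0.238, 0.971, -0.001], [0.971, 0.238, -0.001], [-0.001, -0.001, -1.0]]
0 399 0 639
rest 4625 0.00785401422476079 ((485.23419189453125, -260.34033203125), (134.90309143066406, 84.82392883300781), 12.829872131347656)
cell [ 288  142   30   56 1583] 0.0425 ((522.8145141601562, -247.94366455078125), (33.069942474365234, 61.755855560302734), 12.325191497802734)
  top strip [ 0.523  -0.2478  0.0407] ((522.9483642578125, -248.51544189453125), (21.87479019165039, 58.34636688232422), 12.513468742370605)
cell [226 154  23  44 911] 0.0347 ((448.8236389160156, -273.2774658203125), (25.792198181152344, 50.164405822753906), 13.018385887145996)
  top strip [ 0.4489 -0.2738  0.0327] ((448.50518798828125, -274.42510986328125), (19.1829776763916, 47.820030212402344), 14.32218074798584)
```

View pics/w2.png

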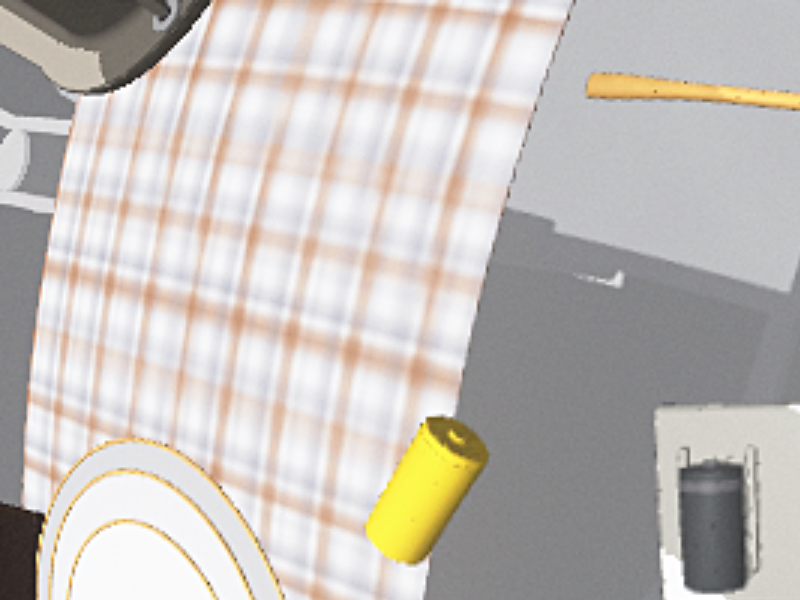

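The detections agree: the big cell measures 61.8 x 33 mm with its centre at (0.5228, -0.248) and yaw 12.5°, which matches its place on the rest. The holder plate measures 134.7 x 63 mm at yaw 86.4°. The crop came out cut off and shows only the small cell at (713,525) and the yellow look-alike at (428,490), but the numbers are sound. I'll go down over the big cell in two stages.

Call:
carry_out:
  deltas:
    - [[3,-5,5],[0,0,0.6],50]
    - [[3,-5,20],[0,0,0.6],50]
    - [[3,-5,30],[0,0,0],50]
    - [[2,-6,30],[0,0,0],50]
    - [[0,0,30],[0,0,0],50]
    - [[0,0,25],[0,0,0],50]
    - [[0,0,20],[0,0,0],50]
    - [[0,0,0],[0,0,0],50]
    - [[0,0,0],[0,0,0],50]

```text
clock: 2.37
tcp_pos: [0.5208, -0.2407, 0.0707]
orientation: [0.623, 0.782, -0.0, -0.001]
force: [0.7, 0.6, -0.1]
finger_gap: 0.0686
finger_force: 0.0
```

Run:
```python
from h import *
s=monitor.get_state();print(s['clock'],s['tcp_pos'],R.from_quat(s['orientation']).as_matrix().round(4).tolist(),s['force'],s['finger_gap'])
W=np.load('w2.npz')['W']
m=(np.abs(W[...,1]+.248)<.06)&(W[...,0]>.55)&(W[...,0]<.66);q=W[m]
for x in np.arange(.55,.66,.02):
    k=abs(q[:,0]-x)<.01;print(x.round(2),k.sum(),np.percentile(q[k,2],[1,50,99]).round(3) if k.sum() else '')
Rm=R.from_quat(s['orientation']).as_matrix()
print('delta tool mm',(Rm.T@(np.array([.5222,-.2451,.013])-s['tcp_pos'])*1000).round(1))
```

```text
2.3667 [ 0.52082171 -0.24067035  0.0706984 ] [[-0.2232, 0.9748, -0.002], [0.9748, 0.2232, 0.0013], [0.0017, -0.0017, -1.0]] [ 0.69080446  0.61138786 -0.11486928] 0.06860633020342975
0.55 3998 [-0.001  0.32   0.335]
0.57 5012 [-0.001  0.317  0.333]
0.59 5643 [0.245 0.294 0.337]
0.61 6577 [-0.255  0.308  0.336]
0.63 561 [-0.255 -0.252 -0.249]
0.65 556 [-0.255 -0.252 -0.247]
delta tool mm [-4.7  0.5 57.7]
```

Call:
carry_out:
  deltas:
    - [[-3,0.5,15],[0,0,0.3],50]
    - [[-1.7,0,15],[0,0,0],50]
    - [[0,0,15],[0,0,0],50]
    - [[0,0,12.7],[0,0,0],50]
    - [[0,0,0],[0,0,0],50]
    - [[0,0,0],[0,0,0],255]
    - [[0,0,0],[0,0,0],255]
    - [[0,0,0],[0,0,0],255]
    - [[0,0,0],[0,0,0],255]
    - [[0,0,0],[0,0,0],255]
  squeeze: 90

```text
clock: 3.2
tcp_pos: [0.5233, -0.2473, 0.0155]
orientation: [0.626, 0.78, 0.0, 0.0]
force: [-3.2, 0.8, 7.0]
finger_gap: 0.0318
finger_force: 88.5
```

Run:
```python
from h import *
s=monitor.get_state();print(s['clock'],s['tcp_pos'],R.from_quat(s['orientation']).as_matrix().round(4).tolist(),s['force'],s['ft_torque'],s['finger_gap'],s['finger_force'])
```

```text
3.2 [ 0.52327825 -0.24733456  0.0155221 ] [[-0.2162, 0.9763, 0.0008], [0.9763, 0.2162, -0.0003], [-0.0005, 0.0007, -1.0]] [-3.20801724  0.83413362  7.04779805] [0.18272431 0.58329855 0.07850353] 0.03183248314920225 88.47739577293396
```

Call:
carry_out:
  deltas:
    - [[0,0,0],[0,0,0],50]
    - [[0,0,0],[0,0,0],50]
    - [[0,0,0],[0,0,0],50]
    - [[0,0,0],[0,0,0],50]

```text
clock: 3.53
tcp_pos: [0.5233, -0.2468, 0.0138]
orientation: [0.626, 0.78, 0.0, 0.0]
force: [0.1, -0.2, 0.3]
finger_gap: 0.0688
finger_force: 0.0
```

Run:
```python
from h import *
s=monitor.get_state();print(s['clock'],s['tcp_pos'],s['force'],s['ft_torque'],s['finger_gap'],s['finger_force'])
p,d,c=snap('wrist');W=wpts(d,c);np.savez('w3.npz',p=p,d=d,W=W)
cv2.imwrite('pics/w3.png',cv2.resize(p[120:400,160:480],None,fx=2,fy=2))
```

```text
3.5333 [ 0.52333182 -0.24681354  0.01382349] [ 0.06671543 -0.2481613   0.32167619] [ 0.00288473 -0.03078566 -0.01477627] 0.06884288921317391 0.0
```

View pics/w3.png

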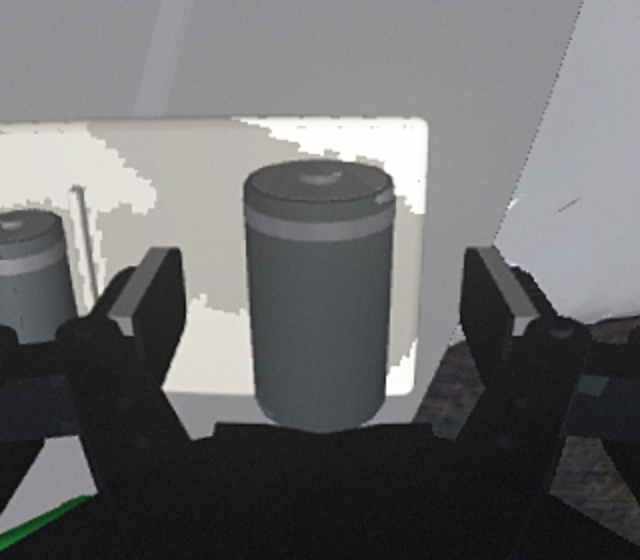

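The cell is centred between the pads, with its button at (320,180) in the crop and undisturbed. The first grip sat above the axis, with a gap of 31.8 mm and an upward force, so I'll regrip 4.5 mm deeper.

Call:
carry_out:
  deltas:
    - [[0,0,2.5],[0,0,0],50]
    - [[0,0,2],[0,0,0],50]
    - [[0,0,0],[0,0,0],50]
    - [[0,0,0],[0,0,0],255]
    - [[0,0,0],[0,0,0],255]
    - [[0,0,0],[0,0,0],255]
    - [[0,0,0],[0,0,0],255]
    - [[0,0,0],[0,0,0],255]
  squeeze: 90

```text
clock: 4.25
tcp_pos: [0.5229, -0.2469, 0.0096]
orientation: [0.626, 0.78, -0.0, -0.0]
force: [-2.0, 0.4, 4.4]
finger_gap: 0.0315
finger_force: 89.0
```

Run:
```python
from h import *
s=monitor.get_state();print(s['clock'],s['tcp_pos'],s['force'],s['ft_torque'],s['finger_gap'],s['finger_force'])
```

```text
4.25 [ 0.52291379 -0.24692838  0.00956367] [-2.04510516  0.39664559  4.39747968] [0.10952321 0.40267319 0.01888617] 0.03152579023346278 88.99687193334103
```

Call:
carry_out:
  deltas:
    - [[0,0,-5],[0,0,0],255]
    - [[0,0,-10],[0,0,0],255]
    - [[0,0,-25],[0,0,0],255]
    - [[0,0,-30],[0,0,0],255]
    - [[0,0,-30],[0,0,0],255]
    - [[0,0,-15],[0,0,0],255]
    - [[0,0,0],[0,0,0],255]
    - [[0,0,0],[0,0,0],255]
  squeeze: 90

```text
clock: 4.92
tcp_pos: [0.5237, -0.247, 0.1252]
orientation: [0.626, 0.78, 0.001, 0.001]
force: [-0.5, -0.4, -0.7]
finger_gap: 0.0319
finger_force: 89.4
```

```bash
cat >> h.py <<'E'
YAW=np.radians(86.0); O=np.array([.4832,.02904,.010]); CX,CZ=-.0011,-.0154   # holder; cell centre in tool
HX=np.array([np.cos(YAW),np.sin(YAW),0]);HY=np.array([-HX[1],HX[0],0]);ZZ=np.array([0,0,1.])
def pose(th,p,q,y=0.):
    "tool pose for cell tilt th (deg), lower flat edge at (p,q) mm in bay axes"
    t=np.radians(th);ax=np.cos(t)*HX+np.sin(t)*ZZ;up=-np.sin(t)*HX+np.cos(t)*ZZ
    c=O+(p*HX+q*ZZ+y*HY)/1000+.0305*ax+.017*up
    Rm=np.stack([ax,-HY,-up],1); return c-Rm@np.array([CX,0,CZ]),Rm
def delta(a,b):
    return (a[1].T@(b[0]-a[0])*1000).round(1).tolist(), np.degrees(R.from_matrix(a[1].T@b[1]).as_rotvec()).round(1).tolist()
def now():
    s=monitor.get_state();return (s['tcp_pos'],R.from_quat(s['orientation']).as_matrix()),s
def cell(P):
    "tilt, p, q, y of the held cell from the tool pose"
    Rm=P[1];c=P[0]+Rm@np.array([CX,0,CZ]);e=(c-.0305*Rm[:,0]+.017*Rm[:,2]-O)*1000
    return np.degrees(np.arcsin(Rm[2,0])).round(2),(e@HX).round(2),(e@ZZ).round(2),(e@HY).round(2)
E
python3 - <<'E'
from h import *
P,s=now();print(s['clock'],s['tcp_pos'],s['force'],s['ft_torque'],s['finger_gap'],s['finger_force'])
f=3
a=pose(0,20,70);b=pose(38,-15.7+f+25,15+20)
print(delta(P,a),delta(a,b),a[0],b[0])
E
```

```text
4.9167 [ 0.52366245 -0.24696109  0.12518802] [-0.54461699 -0.38114393 -0.65113524] [ 0.00468118  0.05769956 -0.02045659] 0.031888296239120296 89.42562818527222
([327.7, 34.8, 43.3], [0.1, 0.0, 16.5]) ([-15.4, 0.0, 15.9], [-0.0, 38.0, 0.0]) [0.48679943 0.0805143  0.0816    ] [0.48572631 0.06516786 0.06571572]
```

Call:
carry_out:
  deltas:
    - [[20,2,0],[0,0,0],255]
    - [[36,4,0],[0,0,0],255]
    - [[36,4,0],[0,0,0],255]
    - [[36,4,0],[0,0,0],255]
    - [[36,4,0],[0,0,0],255]
    - [[36,4,0],[0,0,0],255]
    - [[36,4,0],[0,0,0],255]
    - [[36,4,0],[0,0,0],255]
    - [[36,3,0],[0,0,0],255]
    - [[20,2,0],[0,0,4],255]

```text
clock: 5.75
tcp_pos: [0.4838, 0.0856, 0.1225]
orientation: [0.651, 0.759, -0.001, -0.002]
force: [0.4, -0.8, -1.2]
finger_gap: 0.0315
finger_force: 89.4
```

Call:
carry_out:
  deltas:
    - [[0,0,0],[0,0,6.5],255]
    - [[0,0,0],[0,0,6],255]
    - [[0,0,0],[0,6,0],255]
    - [[0,0,0],[0,7,0],255]
    - [[0,0,0],[0,7,0],255]
    - [[0,0,0],[0,7,0],255]
    - [[0,0,0],[0,7,0],255]
    - [[0,0,0],[0,4,0],255]
    - [[0,0,0],[0,0,0],255]
    - [[0,0,0],[0,0,0],255]

```text
clock: 6.58
tcp_pos: [0.4847, 0.0801, 0.122]
orientation: [0.694, 0.645, 0.233, -0.22]
force: [0.5, 0.5, -1.3]
finger_gap: 0.0316
finger_force: 89.4
```

Run:
```python
from h import *
P,s=now();print(s['clock'],s['tcp_pos'],s['force'],s['finger_gap'],s['finger_force'],cell(P))
f=3
b=pose(38,-15.7+f+25,15+20)
print(delta(P,b),P[1].round(3).tolist())
for n in('scene','side'):
    p,d,c=snap(n);np.savez(n+'1.npz',p=p,d=d,W=pts(d,c))
    u=cv2.projectPoints((P[0]).reshape(1,3),np.array(c['rvec'],float),np.array(c['tvec'],float),c['intrinsics'],None)[0].ravel().astype(int)
    x,y=u;print(n,u)
    cv2.imwrite(f'pics/{n}1.png',cv2.resize(p[max(0,y-50):y+70,max(0,x-65):x+65],None,fx=5,fy=5,interpolation=cv2.INTER_CUBIC)[:600,:800])
```

```text
6.5833 [0.48471701 0.08012645 0.12204913] [ 0.46317999  0.51948989 -1.31451555] 0.03159753924709368 89.42370772361755 (np.float64(37.35), np.float64(26.92), np.float64(91.61), np.float64(2.22))
([-46.0, 2.4, 35.8], [-0.2, 0.6, -0.3]) [[0.061, 0.997, 0.039], [0.793, -0.072, 0.605], [0.607, -0.006, -0.795]]
scene [254 126]
side [256 244]
```

Call:
carry_out:
  deltas:
    - [[-9,0.5,7],[-0.2,0.6,-0.3],255]
    - [[-12,0.6,9.5],[0,0,0],255]
    - [[-13,0.6,10],[0,0,0],255]
    - [[-12,0.6,9.3],[0,0,0],255]
    - [[0,0,0],[0,0,0],255]
    - [[0,0,0],[0,0,0],255]

```text
clock: 7.18
tcp_pos: [0.4872, 0.0683, 0.0677]
orientation: [0.689, 0.647, 0.239, -0.221]
force: [0.1, -0.2, -0.8]
finger_gap: 0.0315
finger_force: 89.4
```

Run:
```python
from h import *
P,s=now();print(s['clock'],s['tcp_pos'],s['force'],cell(P))
p,d,c=snap('wrist');W=wpts(d,c);np.savez('w4.npz',p=p,d=d,W=W)
T=(W-P[0])@P[1]*1000
m=(abs(T[...,1])<22)&(abs(T[...,0])<45)&(T[...,2]>-45)&(T[...,2]<5)&(d>0)
q=T[m];print(len(q))
for x in range(-20,40,4):
    k=(abs(q[:,0]-x)<2)&(abs(q[:,1])<3)
    if k.sum(): print(x,k.sum(),q[k,2].mean().round(1),q[k,2].min().round(1))
k=abs(q[:,1])<14;print('max x',np.percentile(q[k,0],[90,99,99.8]))
k=(q[:,0]>0)&(q[:,0]<25);
print('y range',q[k,1].min(),q[k,1].max())
# holder again
g=(W[...,2]>.045)&(W[...,2]<.053)&(abs(W[...,0]-.485)<.03)&(abs(W[...,1]-.06)<.03)&~m
Q=(W[g]-O)*1000;print('lip',g.sum(),np.percentile(Q@HX,[1,5,50,95,99]).round(1),np.percentile(Q@HY,[1,50,99]).round(1),np.median(Q[:,2]))
print('delta to contact',delta(P,pose(38,-15.7+3,15)))
```

```text
7.1833 [0.48719134 0.06825251 0.06772666] [ 0.08691476 -0.21442701 -0.8416504 ] (np.float64(38.05), np.float64(15.5), np.float64(36.99), np.float64(-1.46))
11310
-20 85 -32.3 -33.4
-16 99 -32.3 -33.5
-12 103 -32.2 -33.7
-8 105 -32.4 -34.1
-4 110 -32.2 -33.3
0 122 -32.3 -33.9
4 125 -32.3 -33.6
8 132 -32.3 -33.8
12 135 -32.3 -33.5
16 131 -32.3 -34.2
20 139 -32.5 -34.3
24 147 -32.4 -33.9
28 384 -22.6 -33.9
32 3 -16.8 -21.5
max x [27.60008109 29.40576004 29.73774585]
y range -21.985765668694782 21.990950229337983Traceback (most recent call last):
  File "<stdin>", line 15, in <module>
    return _quantile_unchecked(
        a, q, axis, out, overwrite_input, method, keepdims, weights)
    return _ureduce(a,
                    func=_quantile_ureduce_func,
    ...<5 lines>...
                    overwrite_input=overwrite_input,
                    method=method)
    r = func(a, **kwargs)
    result = _quantile(arr,
                       quantiles=q,
    ...<2 lines>...
                       out=out,
                       weights=wgt)
    slices_having_nans = np.isnan(arr[-1, ...])
                                  ~~~^^^^^^^^^
IndexError: index -1 is out of bounds for axis 0 with size 0
```

Run:
```python
from h import *
P,s=now();print(cell(P));print('delta to contact',delta(P,pose(38,-15.7+3,15)),P[1].round(3).tolist())
```

```text
(np.float64(38.05), np.float64(15.39), np.float64(37.56), np.float64(-2.02))
delta to contact ([-36.0, -2.1, 0.5], [0.1, -0.1, 0.4]) [[0.048, 0.998, 0.044], [0.786, -0.065, 0.615], [0.616, 0.006, -0.787]]
```

Call:
carry_out:
  deltas:
    - [[-6,-1,0],[0,0,0.4],255]
    - [[-8,-1,0.5],[0,0,0],255]
    - [[-8,0,0],[0,0,0],255]
    - [[-6,0,0],[0,0,0],255]
    - [[0,0,0],[0,0,0],255]
    - [[0,0,0],[0,0,0],255]

```text
clock: 7.73
tcp_pos: [0.4839, 0.0445, 0.0495]
orientation: [0.693, 0.643, 0.239, -0.222]
force: [-0.5, 0.6, -0.9]
finger_gap: 0.0316
finger_force: 89.4
```

```bash
cat > st.py <<'E'
from h import *
P,s=now();print(s['clock'],'tilt,p,q,y',[float(v) for v in cell(P)],'F hx,hy,z',[round(float(s['force']@v),2) for v in(HX,HY,ZZ)],'M',[round(float(s['ft_torque']@v),2) for v in(HX,HY,ZZ)],s['finger_gap'].round(4))
E
python3 - <<'E'
import st
from h import *
P,s=now();print('delta to contact',delta(P,pose(38,-15.7+3,15)))
E
```

```text
Traceback (most recent call last):
  File "st.py", line 2, in <module>
    P,s=now();print(s['clock'],'tilt,p,q,y',[float(v) for v in cell(P)],'F hx,hy,z',[round(float(s['force']@v),2) for v in(HX,HY,ZZ)],'M',[round(float(s['ft_torque']@v),2) for v in(HX,HY,ZZ)],s['finger_gap'].round(4))
                                                                                                                                                                                                ^^^^^^^^^^^^^^^^^^^^^
AttributeError: 'float' object has no attribute 'round'
```

```bash
sed -i "s/s\['finger_gap'\].round(4)/s['finger_gap']/" st.py
python3 - <<'E'
import st
from h import *
P,s=now();print('delta to contact',delta(P,pose(38,-15.7+3,15)))
E
```

```text
7.7333 tilt,p,q,y [38.05, -8.46, 18.77, 0.51] F hx,hy,z [0.61, 0.5, -0.91] M [0.01, 0.82, -0.04] 0.031605384590915914
delta to contact ([-5.7, 0.4, 0.4], [0.1, -0.0, -0.2])
```

Call:
carry_out:
  deltas:
    - [[-3,0.4,0.2],[0,0,-0.2],255]
    - [[-3,0,0.2],[0,0,0],255]
    - [[0,0,0],[0,0,0],255]
    - [[0,0,0],[0,0,0],255]

```text
clock: 8.07
tcp_pos: [0.484, 0.0405, 0.0457]
orientation: [0.691, 0.645, 0.239, -0.221]
force: [0.4, 0.5, -1.0]
finger_gap: 0.0314
finger_force: 89.4
```

```bash
python3 st.py
```

```text
8.0667 tilt,p,q,y [38.04, -12.41, 14.96, -0.04] F hx,hy,z [0.5, -0.33, -1.0] M [-0.06, 0.84, -0.02] 0.0313948229926825
```

Call:
carry_out:
  deltas:
    - [[-1.6,0,-1.2],[0,0,0],255]
    - [[-1.6,0,-1.2],[0,0,0],255]
    - [[-1.6,0,-1.2],[0,0,0],255]
    - [[0,0,0],[0,0,0],255]
    - [[0,0,0],[0,0,0],255]

```text
clock: 8.48
tcp_pos: [0.4835, 0.0351, 0.0458]
orientation: [0.691, 0.645, 0.239, -0.222]
force: [0.2, 2.0, -0.1]
finger_gap: 0.0317
finger_force: 89.4
```

```bash
python3 st.py
```

```text
8.4833 tilt,p,q,y [38.09, -17.86, 15.09, 0.03] F hx,hy,z [1.97, -0.03, -0.12] M [0.01, 0.39, 0.0] 0.031687770814759326
```

Call:
carry_out:
  deltas:
    - [[-1.6,0,-1.2],[0,0,0],255]
    - [[-1.6,0,-1.2],[0,0,0],255]
    - [[0,0,0],[0,0,0],255]
    - [[0,0,0],[0,0,0],255]

```text
clock: 8.82
tcp_pos: [0.4832, 0.0313, 0.0458]
orientation: [0.691, 0.645, 0.24, -0.222]
force: [-0.2, 3.7, 0.3]
finger_gap: 0.0318
finger_force: 89.4
```

```bash
python3 st.py
```

```text
8.8167 tilt,p,q,y [38.11, -21.63, 15.06, 0.07] F hx,hy,z [3.67, 0.43, 0.33] M [0.01, -0.12, 0.01] 0.03180904818656913
```

Call:
carry_out:
  deltas:
    - [[-1.6,0,-1.2],[0,0,0],255]
    - [[-1.6,0,-1.2],[0,0,0],255]
    - [[-1.6,0,-1.2],[0,0,0],255]
    - [[0,0,0],[0,0,0],255]
    - [[0,0,0],[0,0,0],255]

```text
clock: 9.23
tcp_pos: [0.4828, 0.0261, 0.046]
orientation: [0.691, 0.645, 0.24, -0.223]
force: [1.0, 7.6, -0.7]
finger_gap: 0.0318
finger_force: 89.4
```

Run:
```python
import st
from h import *
P,s=now()
p,d,c=snap('wrist');W=wpts(d,c)
T=(W-P[0])@P[1]*1000
m=(abs(T[...,1])<3)&(T[...,0]>-25)&(T[...,0]<26)&(T[...,2]>-45)&(T[...,2]<-25)
print(np.polyfit(T[m][:,0],T[m][:,2],1),m.sum())
m=(abs(T[...,1])<14)&(abs(T[...,0])<45)&(T[...,2]>-35)&(T[...,2]<5);print(np.percentile(T[m][:,0],[90,99,99.8]))
```

```text
9.2333 tilt,p,q,y [38.2, -26.79, 15.17, 0.13] F hx,hy,z [7.69, -0.51, -0.66] M [-0.1, -0.57, -0.05] 0.0318376886113548
[-1.32846194e-02 -3.23073277e+01] 1491
[27.64173931 29.46074451 29.83388544]
```

```bash
cat > seq.py <<'E'
from h import *
import sys
f,press=.9,14.5
def run(L,y=0):
    P,s=now();a=P
    for th,q in L:
        b=pose(th,-23.5+f-press+(25-q)*np.tan(np.radians(th)),q,y);print(th,q,delta(a,b));a=b
E
python3 - <<'E'
from seq import *
run([(38,15),(34,14),(30,12.5),(26,11),(22,9.5),(18,8),(14,6.5),(10,5),(6,3.5),(3,2),(0,1)])
E
```

```text
38 15 ([-2.1, 0.2, -1.3], [0.1, -0.2, 0.1])
34 14 ([-0.9, -0.0, 2.8], [0.0, -4.0, -0.0])
30 12.5 ([-1.0, -0.0, 3.3], [0.0, -4.0, 0.0])
26 11 ([-1.1, 0.0, 3.3], [-0.0, -4.0, -0.0])
22 9.5 ([-1.1, 0.0, 3.3], [-0.0, -4.0, -0.0])
18 8 ([-1.2, -0.0, 3.3], [0.0, -4.0, -0.0])
14 6.5 ([-1.3, 0.0, 3.4], [0.0, -4.0, 0.0])
10 5 ([-1.4, 0.0, 3.4], [-0.0, -4.0, 0.0])
6 3.5 ([-1.5, 0.0, 3.5], [-0.0, -4.0, -0.0])
3 2 ([-1.2, -0.0, 3.0], [0.0, -3.0, -0.0])
0 1 ([-1.2, -0.0, 2.6], [-0.0, -3.0, -0.0])
```

Call:
carry_out:
  deltas:
    - [[-2.1,0.2,-1.3],[0,0,0],255]
    - [[-0.9,0,2.8],[0,-4,0],255]
    - [[-1,0,3.3],[0,-4,0],255]
    - [[-1.1,0,3.3],[0,-4,0],255]
    - [[0,0,0],[0,0,0],255]
    - [[0,0,0],[0,0,0],255]

```text
clock: 9.78
tcp_pos: [0.4838, 0.0286, 0.0379]
orientation: [0.71, 0.666, 0.167, -0.154]
force: [-1.1, 6.7, 10.3]
finger_gap: 0.0316
finger_force: 90.0
```

Run:
```python
import st
from seq import *
run([(26,11),(22,9.5),(18,8),(14,6.5),(10,5),(6,3.5),(3,2),(0,1)])
P,s=now()
p,d,c=snap('wrist');W=wpts(d,c)
T=(W-P[0])@P[1]*1000
m=(abs(T[...,1])<3)&(T[...,0]>-25)&(T[...,0]<26)&(T[...,2]>-45)&(T[...,2]<-25)
print(np.polyfit(T[m][:,0],T[m][:,2],1),m.sum())
m=(abs(T[...,1])<14)&(abs(T[...,0])<45)&(T[...,2]>-35)&(T[...,2]<5);print(np.percentile(T[m][:,0],[90,99,99.8]))
```

```text
9.7833 tilt,p,q,y [26.29, -27.98, 12.48, -0.8] F hx,hy,z [6.61, 1.54, 10.33] M [0.32, -1.53, 0.05] 0.03160938918458085
26 11 ([-2.7, -0.6, 0.5], [0.1, -0.3, 0.3])
22 9.5 ([-1.1, 0.0, 3.3], [-0.0, -4.0, -0.0])
18 8 ([-1.2, -0.0, 3.3], [0.0, -4.0, -0.0])
14 6.5 ([-1.3, 0.0, 3.4], [0.0, -4.0, 0.0])
10 5 ([-1.4, 0.0, 3.4], [-0.0, -4.0, 0.0])
6 3.5 ([-1.5, 0.0, 3.5], [-0.0, -4.0, -0.0])
3 2 ([-1.2, -0.0, 3.0], [0.0, -3.0, -0.0])
0 1 ([-1.2, -0.0, 2.6], [-0.0, -3.0, -0.0])
[ 8.26050998e-03 -3.22311633e+01] 1504
[28.40381313 34.40307774 35.83230128]
```

Call:
carry_out:
  deltas:
    - [[1.3,-0.6,-2.7],[0,0,0],255]
    - [[-1.8,0,-0.9],[0,0,0],255]
    - [[-1.8,0,-0.9],[0,0,0],255]
    - [[0,0,0],[0,0,0],255]
    - [[0,0,0],[0,0,0],255]

```text
clock: 10.25
tcp_pos: [0.4827, 0.024, 0.0404]
orientation: [0.711, 0.665, 0.167, -0.155]
force: [0.3, 8.6, 6.3]
finger_gap: 0.0314
finger_force: 89.7
```

```bash
cat > chk.py <<'E'
import st
from seq import *
P,s=now()
p,d,c=snap('wrist');W=wpts(d,c);np.savez('wl.npz',p=p,d=d,W=W)
T=(W-P[0])@P[1]*1000
m=(abs(T[...,1])<3)&(T[...,0]>-25)&(T[...,0]<26)&(T[...,2]>-45)&(T[...,2]<-25)
print('cell top line',np.polyfit(T[m][:,0],T[m][:,2],1),m.sum())
Q=(W-O)*1000;hx=Q@HX;hy=Q@HY
g=(abs(hy)<11)&(Q[...,2]>36.5)&(Q[...,2]<42)&(hx>18)&(hx<42)&(T[...,0]>31);print('lip pts',g.sum(),np.percentile(hx[g],[2,10,50,95]).round(1) if g.sum() else '')
g=(abs(T[...,1])<12)&(T[...,2]>-30)&(T[...,2]<0)&(T[...,0]>24)&(T[...,0]<31)
print('end x',np.percentile(T[g][:,0],[20,50,80,95]).round(1))
E
python3 - <<'E'
import chk
from seq import *
run([(26,12),(22,9.5)])
E
```

```text
10.25 tilt,p,q,y [26.36, -32.65, 14.92, 0.04] F hx,hy,z [8.62, 0.26, 6.32] M [0.09, -1.7, 0.01] 0.03135905664497203
cell top line [-5.40740552e-03 -3.22371106e+01] 1502
lip pts 873 [26.5 27.2 31.2 35.8]
end x [27.5 27.8 28.1 29.6]
26 12 ([0.4, 0.1, 3.6], [0.1, -0.4, 0.1])
22 9.5 ([-1.1, 0.0, 4.4], [-0.0, -4.0, -0.0])
```

Run:
```python
from seq import *
run([(22,12.5),(18,10.5),(14,8.5)])
```

```text
22 12.5 ([-0.5, 0.1, 4.8], [0.1, -4.4, 0.1])
18 10.5 ([-1.0, -0.0, 3.9], [0.0, -4.0, -0.0])
14 8.5 ([-1.2, 0.0, 3.9], [0.0, -4.0, 0.0])
```

Call:
carry_out:
  deltas:
    - [[-0.5,0.1,4],[0,-4.2,0],255]
    - [[-1,0,3.9],[0,-4,0],255]
    - [[-1.2,0,3.9],[0,-4,0],255]
    - [[0,0,0],[0,0,0],255]
    - [[0,0,0],[0,0,0],255]

```text
clock: 10.72
tcp_pos: [0.4838, 0.0269, 0.0281]
orientation: [0.724, 0.679, 0.091, -0.082]
force: [0.6, 7.5, 3.8]
finger_gap: 0.0313
finger_force: 89.9
```

Run:
```python
import chk
from seq import *
run([(14,8.5),(10,6.5),(6,4.5),(3,3),(0,1.5)])
```

```text
10.7167 tilt,p,q,y [14.02, -32.39, 8.92, -0.98] F hx,hy,z [7.52, -0.03, 3.75] M [-0.02, -1.58, -0.03] 0.03127322037539507
cell top line [-1.04220481e-03 -3.21562768e+01] 1509
lip pts 1154 [26.7 27.6 31.5 35.9]
end x [27.5 27.8 28.1 29.6]
14 8.5 ([-0.1, -0.9, 0.4], [0.2, -0.0, 0.2])
10 6.5 ([-1.3, 0.0, 3.9], [-0.0, -4.0, 0.0])
6 4.5 ([-1.4, 0.0, 4.0], [-0.0, -4.0, -0.0])
3 3 ([-1.1, -0.0, 3.0], [0.0, -3.0, -0.0])
0 1.5 ([-1.2, -0.0, 3.1], [-0.0, -3.0, -0.0])
```

Call:
carry_out:
  deltas:
    - [[-1,-0.9,0],[0,0,0.2],255]
    - [[-1.3,0,3.9],[0,-4,0],255]
    - [[-1.4,0,4],[0,-4,0],255]
    - [[0,0,0],[0,0,0],255]
    - [[0,0,0],[0,0,0],255]

```text
clock: 11.18
tcp_pos: [0.4841, 0.0252, 0.0197]
orientation: [0.73, 0.682, 0.041, -0.034]
force: [1.5, 8.1, 4.2]
finger_gap: 0.0314
finger_force: 90.3
```

Run:
```python
import chk
from seq import *
run([(6,4.5),(3,3),(0,1)])
```

```text
11.1833 tilt,p,q,y [6.02, -35.01, 4.76, -1.22] F hx,hy,z [8.22, -0.96, 4.15] M [-0.07, -1.75, 0.02] 0.031415829363218746
cell top line [ 5.48838334e-03 -3.20784061e+01] 1513
lip pts 1351 [27.3 28.1 32.  36.2]
end x [27.4 27.8 28.2 29.6]
6 4.5 ([0.7, -1.2, 0.4], [0.4, -0.0, 0.0])
3 3 ([-1.1, -0.0, 3.0], [0.0, -3.0, -0.0])
0 1 ([-1.2, -0.0, 3.6], [-0.0, -3.0, -0.0])
```

Call:
carry_out:
  deltas:
    - [[-0.8,-0.4,3.2],[0,-3,0],255]
    - [[-1,-0.3,3.4],[0,-3,0],255]
    - [[0,0,0],[0,0,0],255]
    - [[0,0,0],[0,0,0],255]

```text
clock: 11.57
tcp_pos: [0.4844, 0.0255, 0.0142]
orientation: [0.732, 0.682, 0.004, 0.001]
force: [-0.1, 13.6, 14.9]
finger_gap: 0.0316
finger_force: 99.8
```

```bash
python3 chk.py
```

```text
11.5667 tilt,p,q,y [0.23, -35.05, 2.46, -1.46] F hx,hy,z [13.59, 1.07, 14.94] M [0.91, -3.03, -0.06] 0.03162243638004913
cell top line [-7.59275730e-03 -3.20480549e+01] 1497
lip pts 1555 [27.7 28.4 32.4 36.6]
end x [25.5 27.4 27.9 28.1]
```

Run:
```python
from h import *
p=np.load('wl.npz')['p']
q,d,c=snap('side');P,s=now()
u=cv2.projectPoints(P[0].reshape(1,3),np.array(c['rvec'],float),np.array(c['tvec'],float),c['intrinsics'],None)[0].ravel().astype(int);x,y=u
a=cv2.resize(p[170:330,230:410],None,fx=2.4,fy=2.4,interpolation=cv2.INTER_CUBIC)
b=cv2.resize(q[y-50:y+40,x-50:x+40],(a.shape[0],a.shape[0]),interpolation=cv2.INTER_CUBIC)
im=np.hstack([a,b])[:600,:830];print(im.shape);im=cv2.resize(im,(800,int(im.shape[0]*800/im.shape[1])));cv2.imwrite('pics/j.png',im)
```

```text
(384, 816, 3)
```

View pics/j.png

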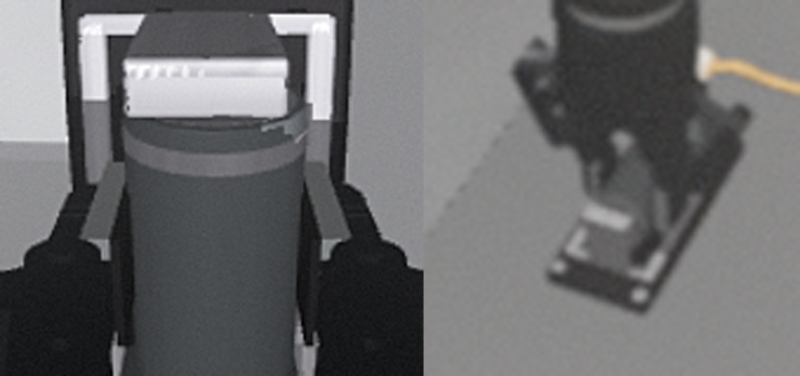

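The wrist half of the picture shows the lip at (206,85) just ahead of the cell's end at (217,125). The cell is about 1.5 mm off to the right, and the left finger stands over the strap at (95,130). The 15 N upward force therefore looks like a fingertip on a strap. I'll unload it and re-centre sideways.

Call:
carry_out:
  deltas:
    - [[0,-0.7,-1.5],[0,0,0],255]
    - [[-0.5,-0.7,-1],[0,0,0],255]
    - [[0,0,0],[0,0,0],255]
    - [[0,0,0],[0,0,0],255]

```text
clock: 12.0
tcp_pos: [0.4833, 0.0225, 0.0152]
orientation: [0.732, 0.681, 0.004, 0.003]
force: [2.8, 9.2, -1.9]
finger_gap: 0.0316
finger_force: 89.6
```

Run:
```python
import chk
from seq import *
P,s=now();print(P[1].round(4).tolist());print(delta(P,pose(-4,-37.2,4.8)))
```

```text
12.0 tilt,p,q,y [0.08, -38.07, 3.59, -0.5] F hx,hy,z [9.41, -2.15, -1.87] M [-0.61, -2.09, 0.08] 0.031572635683665085
cell top line [-5.24081423e-03 -3.20433564e+01] 1497
lip pts 1572 [27.4 28.3 32.3 36.5]
end x [27.3 27.6 28.  28.5]
[[0.0714, 0.9974, 0.0096], [0.9974, -0.0715, 0.0007], [0.0014, 0.0095, -1.0]]
([0.9, -0.6, 1.1], [0.5, -4.1, -0.1])
```

Call:
carry_out:
  deltas:
    - [[0,-0.6,0.4],[0.5,0,-0.1],255]
    - [[0.3,0,0.8],[0,0,0],255]
    - [[0,0,0],[0,0,0],255]
    - [[0,0,0],[0,0,0],255]

```text
clock: 12.38
tcp_pos: [0.483, 0.0228, 0.0145]
orientation: [0.731, 0.682, 0.001, -0.0]
force: [2.6, 9.3, 2.7]
finger_gap: 0.0317
finger_force: 90.2
```

Run:
```python
import chk
from seq import *
P,s=now();print(P[1].round(4).tolist());print(delta(P,pose(-4,-37.2,4.3)))
```

```text
12.3833 tilt,p,q,y [0.09, -37.83, 2.81, -0.24] F hx,hy,z [9.49, -1.98, 2.71] M [-0.39, -1.94, 0.01] 0.031738074757289514
cell top line [ 1.27548255e-03 -3.19907825e+01] 1507
lip pts 1626 [27.1 28.  32.2 36.5]
end x [27.  27.7 28.  28.2]
[[0.07, 0.9975, 0.0012], [0.9975, -0.07, 0.0015], [0.0016, 0.0011, -1.0]]
([0.7, -0.3, 0.8], [0.1, -4.1, -0.0])
```

Run:
```python
from seq import *
P,s=now();print(delta(P,pose(-5,-37.5,5.9,-.5)))
```

```text
([0.4, 0.2, -0.3], [0.1, -5.1, -0.0])
```

Call:
carry_out:
  deltas:
    - [[0.2,0.2,-0.8],[0,-2.5,0],255]
    - [[0.2,0,0],[0,-2.5,0],255]
    - [[0,0,0],[0,0,0],255]
    - [[0,0,0],[0,0,0],255]

```text
clock: 12.77
tcp_pos: [0.4821, 0.0241, 0.0141]
orientation: [0.73, 0.682, -0.032, 0.029]
force: [2.2, 8.4, -2.4]
finger_gap: 0.0317
finger_force: 89.8
```

```bash
python3 chk.py
```

```text
12.7667 tilt,p,q,y [-4.93, -36.65, 5.27, 0.65] F hx,hy,z [8.5, -1.65, -2.37] M [-0.42, -2.09, 0.11] 0.03174529829259832
cell top line [-1.32048997e-02 -3.19231653e+01] 1491
lip pts 1364 [29.2 30.1 33.4 36.7]
end x [24.3 25.  25.6 26. ]
```

Call:
carry_out:
  deltas:
    - [[1.5,0.6,-0.1],[0,0,0],255]
    - [[1.5,0,-0.1],[0,0,0],255]
    - [[1.5,0,-0.1],[0,0,0],255]
    - [[0,0,0],[0,0,0],255]
    - [[0,0,0],[0,0,0],255]

```text
clock: 13.23
tcp_pos: [0.4824, 0.0267, 0.014]
orientation: [0.731, 0.681, -0.032, 0.029]
force: [1.2, 7.0, -3.1]
finger_gap: 0.032
finger_force: 89.8
```

```bash
python3 chk.py
```

```text
13.2333 tilt,p,q,y [-4.97, -33.97, 5.17, 0.69] F hx,hy,z [7.09, -0.66, -3.09] M [-0.25, -1.7, 0.08] 0.032018461496488786
cell top line [-1.05256436e-02 -3.19428083e+01] 1440
lip pts 935 [31.9 32.4 34.8 36.9]Traceback (most recent call last):
  File "chk.py", line 11, in <module>
    print('end x',np.percentile(T[g][:,0],[20,50,80,95]).round(1))
                  ~~~~~~~~~~~~~^^^^^^^^^^^^^^^^^^^^^^^^^
    return _quantile_unchecked(
        a, q, axis, out, overwrite_input, method, keepdims, weights)
    return _ureduce(a,
                    func=_quantile_ureduce_func,
    ...<5 lines>...
                    overwrite_input=overwrite_input,
                    method=method)
    r = func(a, **kwargs)
    result = _quantile(arr,
                       quantiles=q,
    ...<2 lines>...
                       out=out,
                       weights=wgt)
    slices_having_nans = np.isnan(arr[-1, ...])
                                  ~~~^^^^^^^^^
IndexError: index -1 is out of bounds for axis 0 with size 0
```

Call:
carry_out:
  deltas:
    - [[1.5,0.4,0.2],[0,0,0],255]
    - [[1.5,0,0.2],[0,0,0],255]
    - [[1,0,0],[0,0,0],255]
    - [[0,0,0],[0,0,0],255]
    - [[0,0,0],[0,0,0],255]

```text
clock: 13.7
tcp_pos: [0.4825, 0.029, 0.0137]
orientation: [0.731, 0.681, -0.033, 0.029]
force: [1.9, 5.7, 4.6]
finger_gap: 0.0315
finger_force: 90.4
```

```bash
python3 st.py
```

```text
13.7 tilt,p,q,y [-5.07, -31.7, 4.85, 0.7] F hx,hy,z [5.87, -1.54, 4.61] M [-0.17, -1.16, 0.0] 0.03145167414958119
```

Call:
carry_out:
  deltas:
    - [[0.5,0,-0.4],[0,0,0],255]
    - [[0,0,0],[0,0,0],60]
    - [[0,0,0],[0,0,0],60]
    - [[0,0,0],[0,0,0],60]
    - [[0,0,0],[0,0,0],60]

```text
clock: 14.12
tcp_pos: [0.4799, 0.0275, 0.0129]
orientation: [0.732, 0.68, -0.036, 0.028]
force: [-0.9, -0.3, 0.7]
finger_gap: 0.0652
finger_force: 0.0
```

```bash
cat > fin.py <<'E'
import st
from h import *
P,s=now()
p,d,c=snap('wrist');W=wpts(d,c);np.savez('wl.npz',p=p,d=d,W=W)
Q=(W-O)*1000;hx=Q@HX;hy=Q@HY;z=Q[...,2]
for x in range(-40,40,4):
    k=(abs(hx-x)<2)&(abs(hy)<4)&(z>0)&(z<60)
    if k.sum()>3:
        t=z[k].max();kk=(abs(hx-x)<2)&(abs(hy)<15)&(z>28)&(z<60);print(x,k.sum(),z[k].mean().round(1),'y',np.median(hy[kk]).round(1))
E
python3 fin.py
```

```text
14.1167 tilt,p,q,y [-5.23, -33.37, 4.21, 3.27] F hx,hy,z [-0.39, 0.92, 0.69] M [-0.03, -0.12, -0.01] 0.06523511576913847
-24 52 37.9 y 2.5
-20 124 37.8 y 0.3
-16 125 37.4 y 0.7
-12 132 37.2 y 0.3
-8 140 36.8 y 0.6
-4 149 36.6 y 0.8
0 155 36.2 y 0.8
4 150 36.0 y 0.4
8 174 35.6 y 1.2
12 175 35.3 y 0.9
16 186 35.0 y 1.3
20 200 34.7 y 0.9
24 141 34.7 y 1.1
28 157 38.9 y 0.6
32 225 38.9 y 0.3
36 810 25.1 y 0.2
```

Released. The cell is in the bay under the lip and centred, but its flat end still rides about 4 mm high. I'll back off, close the fingers and press that end down gently from above.

Call:
carry_out:
  deltas:
    - [[0,0,-6],[0,0,0],60]
    - [[0,0,-16],[0,0,0],60]
    - [[0,0,-25],[0,0,0],60]
    - [[0,0,-20],[0,0,0],60]
    - [[0,0,0],[0,5.2,0],255]
    - [[0,0,0],[0,0,0],255]
    - [[0,0,0],[0,0,0],255]
    - [[0,0,0],[0,0,0],255]
  squeeze: 20

```text
clock: 14.83
tcp_pos: [0.4808, 0.0345, 0.0795]
orientation: [0.732, 0.681, -0.003, -0.003]
force: [-0.0, 0.3, 0.9]
finger_gap: 0.0166
finger_force: 0.0
```

```bash
python3 fin.py
python3 - <<'E'
from h import *
P,s=now();Rm=np.stack([HX,-HY,-ZZ],1)
print(s['finger_gap'],delta(P,(O+(-15*HX+42*ZZ)/1000,Rm)))
E
```

```text
14.8333 tilt,p,q,y [-0.04, -26.29, 67.97, 2.88] F hx,hy,z [0.29, 0.05, 0.86] M [0.05, -0.0, -0.01] 0.01655349279113978
-40 16 24.5 y nan
-36 13 24.4 y nan
-28 8 38.1 y 6.3
-24 71 38.2 y 3.0
-20 74 37.9 y 3.0
-16 79 37.4 y 3.0
-12 76 37.2 y 3.0
-8 77 36.8 y 2.4
-4 78 36.6 y 2.7
0 82 36.2 y 1.2
4 80 36.0 y 1.2
8 82 35.8 y 0.6
12 87 35.3 y 0.6
16 87 35.0 y 0.6
20 81 34.7 y 1.2
24 75 34.7 y 0.9
28 69 38.9 y 0.6
32 90 39.0 y 0.0
36 213 25.4 y 0.6
0.0095387843033728 ([-20.8, 3.1, 27.3], [-0.5, 0.0, -0.1])
  return _methods._mean(a, axis=axis, dtype=dtype,
  ret = ret.dtype.type(ret / rcount)
```

Call:
carry_out:
  deltas:
    - [[-7,1,5],[-0.5,0,0],255]
    - [[-7,1,10],[0,0,0],255]
    - [[-7,1,9],[0,0,0],255]
    - [[0,0,3],[0,0,0],255]
    - [[0,0,2],[0,0,0],255]
    - [[0,0,2],[0,0,0],255]
    - [[0,0,2],[0,0,0],255]
    - [[0,0,0],[0,0,0],255]

```text
clock: 15.55
tcp_pos: [0.4831, 0.0138, 0.0468]
orientation: [0.732, 0.681, 0.001, 0.001]
force: [-1.0, 0.3, -0.1]
finger_gap: -0.0
finger_force: 0.0
```

```bash
python3 fin.py 2>/dev/null | grep -v nan; python3 -c "
from h import *
P,s=now();print((P[0]-O)@HX*1000,(P[0]-O)@HY*1000,(P[0]-O)[2]*1000,s['finger_gap'])"
```

```text
15.55 tilt,p,q,y [0.03, -46.84, 35.19, -0.89] F hx,hy,z [0.26, 1.02, -0.09] M [0.02, -0.02, -0.01] -3.085141911060957e-05
-8 16 35.3 y 5.6
-4 430 46.4 y -0.5
0 129 35.2 y 0.5
4 130 35.0 y 1.0
8 135 34.8 y 0.5
12 133 34.7 y 0.4
16 139 34.6 y 0.4
20 144 34.2 y 0.9
24 122 34.3 y 0.4
28 129 38.7 y 0.3
32 150 39.0 y 0.3
36 235 28.0 y 0.3
-15.077751186053757 -0.968159064205525 36.9401936993087 -0.0002462501268815471
```

Call:
carry_out:
  deltas:
    - [[0,0,1],[0,0,0],255]
    - [[0,0,1],[0,0,0],255]
    - [[0,0,1],[0,0,0],255]
    - [[0,0,1],[0,0,0],255]
    - [[0,0,0],[0,0,0],255]

```text
clock: 16.02
tcp_pos: [0.4836, 0.0133, 0.0438]
orientation: [0.732, 0.681, 0.001, 0.001]
force: [-2.8, -0.7, 8.6]
finger_gap: -0.0001
finger_force: 4.5
```

```bash
python3 fin.py 2>/dev/null | grep -v nan
```

```text
16.0167 tilt,p,q,y [0.05, -47.31, 32.22, -1.4] F hx,hy,z [-0.88, 2.79, 8.64] M [0.44, 0.33, 0.03] -0.00012173069582229896
-8 25 33.1 y 3.5
-4 487 45.6 y -1.0
0 125 33.3 y -0.1
4 124 33.4 y 0.4
8 126 33.5 y 0.4
12 134 33.4 y -0.1
16 138 33.5 y 0.3
20 137 33.5 y 0.3
24 130 34.0 y 0.7
28 135 38.6 y 0.2
32 152 39.0 y 0.2
36 245 27.9 y 0.2
```

The cell is level now, with its top at about 33.5 mm along its length. I'll back off and verify.

Call:
carry_out:
  deltas:
    - [[0,0,-3],[0,0,0],255]
    - [[0,0,-15],[0,0,0],255]
    - [[0,0,-30],[0,0,0],255]
    - [[0,0,-35],[0,0,0],255]
    - [[-15,0,-35],[0,0,0],255]
    - [[-15,0,-20],[0,0,0],255]
    - [[0,0,0],[0,0,0],255]
    - [[0,0,0],[0,0,0],255]

```text
clock: 16.73
tcp_pos: [0.4812, -0.0166, 0.1819]
orientation: [0.733, 0.681, 0.002, 0.001]
force: [-0.1, -0.3, -1.1]
finger_gap: -0.0002
finger_force: 0.0
```

```bash
python3 fin.py 2>/dev/null | grep -v nan
python3 - <<'E'
from h import *
Z=np.load('wl.npz');W=Z['W'];p=Z['p'];Q=(W-O)*1000;hx=Q@HX;hy=Q@HY;z=Q[...,2]
g=(z>24)&(z<37)&(abs(hy)<18)&(hx>-34)&(hx<30)
print(g.sum(),hx[g].min(),np.percentile(hx[g],[.5,99]),cv2.minAreaRect(np.stack([hx[g],hy[g]],1).astype(np.float32)))
g2=(z>24)&(z<33)&(abs(hy)<12)&(hx>-48)&(hx<-24);print('plate/spring',np.percentile(hx[g2],[2,50,98]).round(1))
v,u=np.nonzero((abs(hx)<70)&(abs(hy)<40)&(abs(z)<60));print(v.min(),v.max(),u.min(),u.max())
cr=p[max(0,v.min()-5):v.max()+5,max(0,u.min()-5):u.max()+5];k=min(800/cr.shape[1],600/cr.shape[0]);cv2.imwrite('pics/end.png',cv2.resize(cr,None,fx=k*.99,fy=k*.99,interpolation=cv2.INTER_CUBIC))
E
```

```text
16.7333 tilt,p,q,y [0.12, -77.28, 170.25, -1.06] F hx,hy,z [-0.3, 0.09, -1.15] M [-0.01, -0.0, -0.0] -0.0001985623443060146
-28 20 32.3 y 0.8
-24 41 33.3 y -0.1
-20 39 33.4 y -1.1
-16 36 33.3 y -0.2
-12 40 33.4 y -0.2
-8 41 33.6 y 0.7
-4 36 33.5 y 0.7
0 45 33.4 y 0.7
4 35 33.5 y 0.6
8 36 33.5 y 0.6
12 45 33.4 y 0.6
16 36 33.5 y 0.6
20 44 33.3 y 0.6
24 36 34.0 y 1.4
28 45 37.7 y -0.4
32 38 38.9 y 1.4
36 30 38.7 y 0.5
1949 -33.08512425110256 [-31.85477488  26.58614591] ((-1.780477523803711, 0.7452173233032227), (31.492902755737305, 62.565147399902344), 89.73111724853516)
plate/spring [-47.5 -44.2 -24.1]
72 210 280 357
```

View pics/end.png

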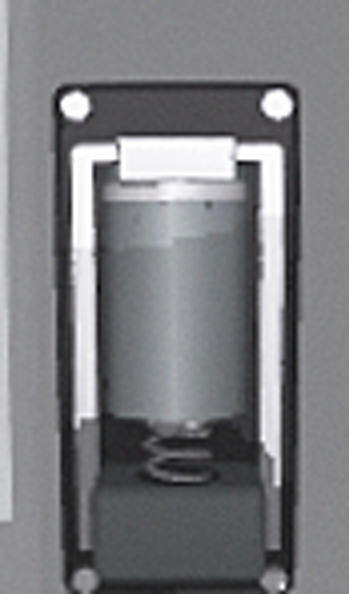

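The picture shows the cell level and in line, from (175,185) to (175,422), with its button end under the lip at (178,158). The plate and spring are at (180,440). About 55 mm is visible between lip and flat end, which matches a seated cell. I'll hand it in.

```bash
python3 -c "
from rig import workorder
print(workorder.job_done())"
```

```text
the job is handed in; nothing more can be done
None
```

The larger cell is in the holder, level and under the lip with its button end toward the stop, and the job was handed in at about 17 s; the hand-in returned no verdict, and I inferred the seating from camera measurements rather than from a spring reading.

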